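# Empty the tipping tub into the bin and shut the lid

### The arm

A 7-joint arm with a two-finger parallel gripper is mounted at the origin on a cart in front of the work surface, level with it; the furniture and walls round the work are solid. World frame = base frame: x ahead of the robot, y to its left, z up, the work surface at z = 0. Lengths are in m, angles in rad, forces in N, time in s.
With the tool pointing down it reaches from about 0.425 to 0.875 m from the base axis. Payload 4.7 kg.
Tool frame: the origin (TCP) lies between the finger pads; the fingertips stand 14 mm ahead of it and the grasp point (between the pads) lies 5 mm behind it; z points along the fingers, y is the line along which they close (so a half turn about z gives the same grasp; the last joint's range is limited). The gripper opens to 87 mm and grips with 3 to 60 N. Pads are 19 mm wide; open, the fingers measure 117 mm over their backs; the gripper's body (75 mm by 190 mm) begins 51 mm behind the grasp point.
Start: joints at [1.354, 0.321, -0.07, 1.45, 0.023, 1.371, -0.057], TCP at [0.149, -0.633, 0.237] pointing down, gripper open.
Joint ranges: [-2.86, 2.86], [-0.3, 2.09], [-1.38, 1.24], [0.06, 2.45], [-1.56, 4.7], [0.09, 2.05], [-2.69, 2.69]. Speed limits (rad/s): [2.57, 2.57, 3.14, 3.14, 3.14, 3.14, 3.14].

### API

Orientations are given as a rotation vector (axis times angle).
In Python, from bench import ctrl gives the robot as it stands.
- The arm moves only by the tool step_arm, never from a script. Its argument "commands" is a list of rows, each an object with "travel": the shift along the tool's x, y, z in m, a list of three; "turn": the turn, a rotation vector about the tool's x, y, z in degrees, a list of three. A call has 1 to 5 rows; each row is the pose to reach, as a shift and turn from the pose commanded when the call began, along the tool's axes at that moment; what a row does not reach only later rows make up. A row lasts 1/10 s, in which the tool goes at most 50 mm and 8.59 degrees, less where a joint would pass 70% of its speed; a pose out of reach is approached as far as the arm can. A call with a gripper value outside its range is refused whole. "gripper" is the opening, from 0 (shut) to 1 (fully open), set as the call begins (left out, the last holds). The fingers move at their own pace and stop on an object; "force" is the grip in N (left out, the last holds). Time passes only in rows, so rows that repeat a pose let the fingers close. It gives the time, the measured TCP pose, the force, the opening and the grip force at its end, in the units of the state.
- ctrl.get_state(): the state, without advancing time (a new reading comes with each control period).
- ctrl.get_image(name): name is "side" or "top"; returns the picture (480x640x3 uint8, red, green, blue); there is no depth.
- ctrl.camera_model(name): a dict with "fx", "fy", "cx", "cy" (pixels), "R" (3x3) and "t" (3): a world point X has camera coordinates R X + t. Camera axes: x right, y down, z forward; pixel columns grow to the right and rows downward; lengths in m; the calibration is good to about 2 mm. A picture is of the moment at which its call begins. camera_model takes no time and is no camera call.
- ctrl.close_job(): hands the job in; it is judged then, once.
The state is a dict: "time": time; "joint_positions": joint angles; "qd": joint speeds; "joint_torque": joint torques, N m; "position": TCP position; "tool_rot": TCP orientation; "ft_force": force on the tool from outside, world axes, zero at the start; "torque": the same for the moment, N m; "grip_width": opening from 0.0 (shut) to 1.0 (fully open); "grip_force": force on a finger pad.
Only numpy, scipy, OpenCV 4.12 (cv2) and the standard library are available. Lean on these libraries where they do the work, as an engineer would, in place of code of your own. Each camera call takes 0.05 s, during which the arm holds its last target. There are 200 camera calls.

### The job

The black bar is the handle of the clear tub: tip the tub over so that all three bottles drop into the grey bin beside it, then swing the tub back fully upright on its rests. After that, break the locked stay at the side of the bin lid at its knuckle, and lower the lid gently until it is fully shut on the bottles. Leave the other things on the bench where they are.

Things in the scene. Friction and masses are not known exactly. Their poses are not given: they have to be found in the camera images.
- tip_bar (a point): Middle of the tub's tipping bar: black, round, 14 mm thick, 50 mm long, parallel to the tub's axis, on the robot's side. It swings about tub_axis at radius 110 mm, from 100 mm left and 45 mm above it, over the top, to the mirrored place on the right. Push it either way between loosely spread fingers reaching 20 mm below it; its steel lever begins 30 mm beyond the point.
- tub_axis (a point): Point on the fixed tipping axis of the tub, level with the bar's middle, 150 mm above the worktop. Its frame is that of the unit (stand, tub, bin): x along the axis, away from the robot; y left, away from the bin; z up. The unit's heading varies by up to 0.15 rad. The stand's front post (to 160 mm height) is 45 mm beyond the point.
- tub (a joint): Tipping angle (rad) of the clear tub, 150 mm across, 135 mm high: 0 upright on its rests, grows as it tips right over the bin, stop at 2.30 (mouth down). Upright, its rim is 35 mm above the axis and its centre 70 mm left of it. Its weight returns it to 0 from small angles and holds it over beyond 2; the bar takes a few newtons. Tipped, it reaches 165 mm above the axis.
- lid (a joint): Angle of the bin lid (rad): 0 as found, propped open 72 degrees from shut; 1.257 fully shut. The hinge is stiff: unlocked, the lid stays where it is left and takes about 1 to 6 N near its free edge to lower.
- lid_hinge (a point): Middle of the lid's hinge line, on the bin's right top edge (away from the tub), 100 mm above the worktop. Axes as tub_axis, hinge line along x. The lid is 125 mm along the hinge, 204 mm from hinge to free edge, 6 mm thick (outer face 6 mm off the hinge line). Open, it leans a little towards the tub; it shuts by its free edge moving left (+y) and down.
- lid_edge (a point): Middle of the lid's free edge on its outer face, 200 mm from the hinge line. At the start 56 mm left of the hinge and 192 mm above it. Moves with the lid; shut, it is 106 mm above the worktop, beside the tub.
- stay (a joint): Fold of the lid stay at its knuckle (rad): 0 as found, locked against its stop just past straight; straight at 0.25; grows as the knuckle is pushed right towards the hinge (-y of the unit); about 3 with the lid shut. Until it is past straight the lid cannot be lowered; above about 0.6 it folds freely as the lid goes down.
- knuckle (a point): Knuckle pin of the lid stay: steel, 16 mm thick, sticking out level towards the robot (-x of the unit) beside the bin's front wall. The point is on its axis, 50 mm out from the wall; the pin runs 20 mm further. At the start 137 mm above the worktop. The stay is two 58 mm links; the lower one's foot is 26 mm left of and 52 mm below the pin. Pushing the pin 20 mm right (-y) breaks it.
- bin_floor (a point): Centre of the inner floor of the open-topped grey bin, 5 mm above the worktop. Axes as tub_axis. Inside 115 mm along x, 190 mm along y, 95 mm deep; walls 5 mm; rim 100 mm above the worktop.
- bottle_1: A small white bottle with a screw cap, 34 mm across and 80 mm tall; starts standing inside the clear tub. Origin at the centre of its underside, z towards its cap.
- bottle_2: A small white bottle with a screw cap, 34 mm across and 80 mm tall; starts standing inside the clear tub. Origin at the centre of its underside, z towards its cap.
- bottle_3: A small white bottle with a screw cap, 34 mm across and 80 mm tall; starts standing inside the clear tub. Origin at the centre of its underside, z towards its cap.
- timer: A white desk timer with a sloping front, 70 x 78 x 34 mm. Origin at the centre of its underside, z up. A bystander.
- tape: A roll of tan tape lying flat, 96 mm across, 25 mm high. Origin at the centre of its underside, z up. A bystander.
- dish: A round clear flat-lidded dish, 91 mm across, 16 mm high. Origin at the centre of its underside, z up. A bystander.
- jar: A white jar with a screw cap, 48 mm across, 87 mm high. Origin at the centre of its underside, z up. A bystander.
- boats: A stack of square white weighing trays, 80 x 80 x 35 mm. Origin at the centre of its underside, z up. A bystander.

How it is judged:
On the way, in this order (a step that is already met when the one before it is completed fails the run):
1. all three bottles lie in the bin while the tub is still tipped well over (x of bottle_1 in the frame of bin_floor between -0.062 and 0.062 m and y of bottle_1 in the frame of bin_floor between -0.1 and 0.1 m and z of bottle_1 in the frame of bin_floor between -0.01 and 0.095 m and x of bottle_2 in the frame of bin_floor between -0.062 and 0.062 m and y of bottle_2 in the frame of bin_floor between -0.1 and 0.1 m and z of bottle_2 in the frame of bin_floor between -0.01 and 0.095 m and x of bottle_3 in the frame of bin_floor between -0.062 and 0.062 m and y of bottle_3 in the frame of bin_floor between -0.1 and 0.1 m and z of bottle_3 in the frame of bin_floor between -0.01 and 0.095 m and value of joint tub above 1.2 rad), for 0.2 s.
2. the tub is back upright (value of joint tub below 0.08 rad), for 0.2 s.
3. the lid stay is broken past straight (value of joint stay above 0.45 rad), for 0.1 s.
At the end, for the whole second after the job is handed in: All three bottles lie at rest inside the bin, the tub is upright (within 0.08 rad of its rests) and the lid is shut (within 0.06 rad) and still (x of bottle_1 in the frame of bin_floor between -0.062 and 0.062 m and y of bottle_1 in the frame of bin_floor between -0.1 and 0.1 m and z of bottle_1 in the frame of bin_floor between -0.01 and 0.095 m and x of bottle_2 in the frame of bin_floor between -0.062 and 0.062 m and y of bottle_2 in the frame of bin_floor between -0.1 and 0.1 m and z of bottle_2 in the frame of bin_floor between -0.01 and 0.095 m and x of bottle_3 in the frame of bin_floor between -0.062 and 0.062 m and y of bottle_3 in the frame of bin_floor between -0.1 and 0.1 m and z of bottle_3 in the frame of bin_floor between -0.01 and 0.095 m and value of joint tub below 0.08 rad and value of joint lid above 1.2 rad and velocity of joint lid below 0.05 rad/s and linear speed of each of bottle_1, bottle_2, bottle_3 below 0.05 m/s); the robot touches nothing.
It fails at once if the lid is slammed (faster than 1.5 rad/s) (velocity of joint lid above 1.5 rad/s).
It fails at once if a bystander is moved by more than 30 mm (distance of any of timer, tape, dish, jar, boats from where it was at the start of the episode above 0.03 m).
It also fails if it takes over 72 s, if anything falls off the work surface, if the arm or the gripper's body presses on something with over 40 N, if the wrist force passes 120 N, or if a joint passes its speed limit or range.

## Working session

There is one attempt and no reset: what is moved stays moved. The work goes in short steps, Python scripts to look and compute and a tool call to move; the robot and the scene stay as the last step left them, time stands still between calls to the robot, and variables do not carry over. Pictures are saved under pics/ and viewed, at most 10 in all, crops included, and the job is handed in when it is done.

Besides the shell and the picture viewer there is one more tool, called in YAML: its name, and indented under it one key for each argument. step_arm: Moves the arm, as the interface text tells. Its arguments: {"type":"object","properties":{"commands":{"type":"array"},"gripper":{"type":"number"},"force":{"type":"number"}},"required":["commands"]}

```bash
mkdir -p pics
python3 - <<'E'
from bench import ctrl
import cv2,numpy as np
for n in("side","top"):
    im=ctrl.get_image(n); cv2.imwrite(f"pics/{n}0.png",im[:,:,::-1])
    m=ctrl.camera_model(n); print(n,m["fx"],m["cx"],m["cy"],np.round(m["R"],3).tolist(),np.round(m["t"],3), "C",np.round(-np.array(m["R"]).T@m["t"],3))
s=ctrl.get_state(); print(s)
E
```

```text
side 530.3221496022128 321.60875703338894 238.98778497375167 [[-0.92, -0.393, -0.005], [-0.237, 0.564, -0.791], [0.313, -0.726, -0.612]] [0.456 0.28  1.339] C [0.066 0.994 1.043]
top 560.024040201068 314.09770978013756 241.30344263487723 [[0.02, -1.0, -0.018], [-0.985, -0.016, -0.172], [0.172, 0.021, -0.985]] [0.003 0.521 1.584] C [ 0.241 -0.022  1.65 ]
{'time': 0.1, 'joint_positions': array([ 1.35410618,  0.32175823, -0.07007969,  1.45154044,  0.02260503,
        1.37080155, -0.05691747]), 'qd': array([ 0.00079691, -0.00183525, -0.00024833, -0.00140843, -0.00100404,
        0.00174441, -0.00145773]), 'joint_torque': array([-8.88548529e-04, -4.92572844e+01, -4.06174343e-01, -3.13396990e+01,
       -6.41976041e-02,  3.95267573e-02,  6.97266364e-05]), 'position': array([ 0.14852793, -0.63232309,  0.23557106]), 'tool_rot': array([-3.11901406e+00, -3.61534974e-01,  4.65227529e-04]), 'ft_force': array([-0.48774362,  0.5132894 ,  0.40041079]), 'torque': array([ 0.03520454, -0.00384972,  0.00117516]), 'grip_force': 0.0, 'grip_width': 0.9997307909561962}
```

View pics/side0.png

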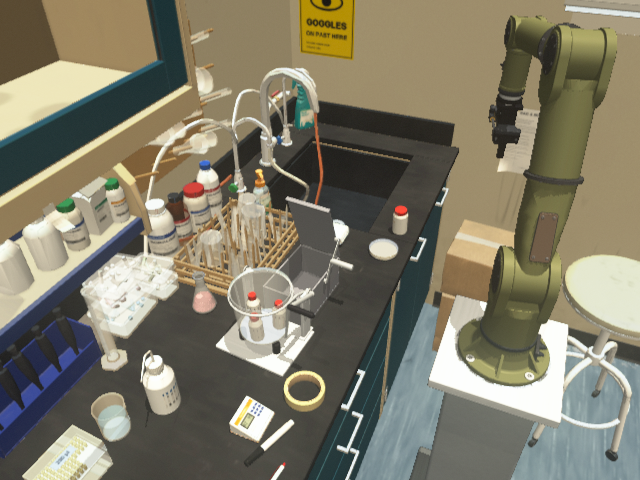

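View pics/top0.png

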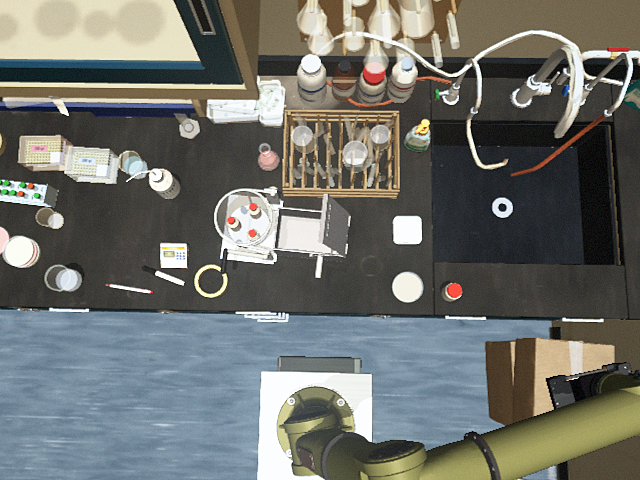

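The views show the unit around (285,225) in top and (285,290) in side. I'll zoom in on both.

Run:
```python
import cv2,numpy as np
a=cv2.imread("pics/side0.png")[185:375,205:365]; b=cv2.imread("pics/top0.png")[175:300,200:365]
a=cv2.resize(a,None,fx=3,fy=3,interpolation=cv2.INTER_CUBIC);b=cv2.resize(b,None,fx=4.8,fy=4.8,interpolation=cv2.INTER_CUBIC)
cv2.imwrite("pics/a.png",a);cv2.imwrite("pics/b.png",b)
```

```text
(no output)
```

View pics/a.png

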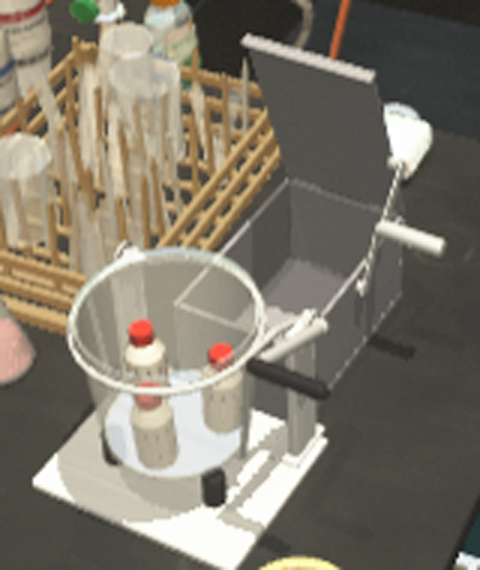

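View pics/b.png

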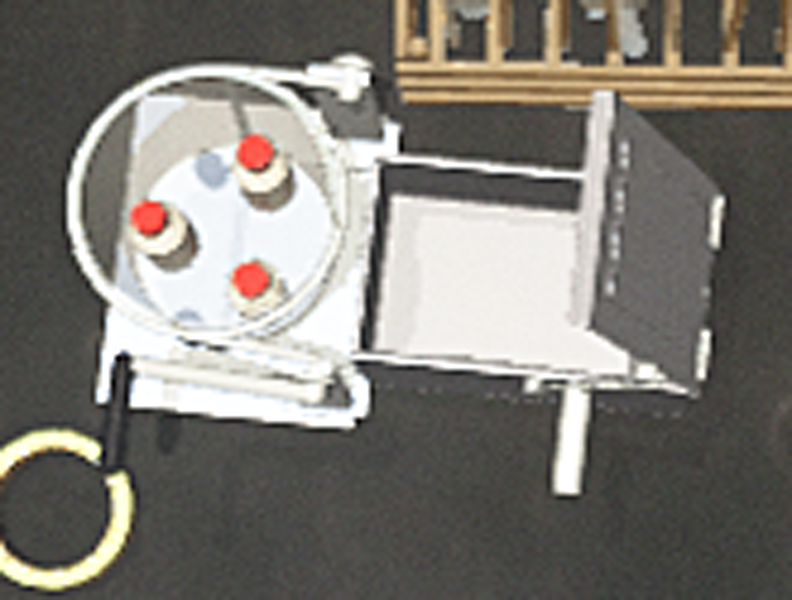

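Crops: black bar in side ends ≈(249,364)-(326,390), in top ≈(123,355)-(112,472). Knuckle pin in side ≈(383,230)-(440,245), in top ≈(578,385)-(567,492). Rim front line in top is (358,355)-(695,390). Triangulating these.

```bash
cat > h.py <<'E'
from bench import ctrl
import numpy as np
def ray(n,u,v):
    m=ctrl.camera_model(n);R=np.array(m["R"]);d=R.T@[(u-m["cx"])/m["fx"],(v-m["cy"])/m["fy"],1]
    return -R.T@np.array(m["t"]),d/np.linalg.norm(d)
def plane(n,uv,z):
    c,d=ray(n,*uv);return c+d*(z-c[2])/d[2]
def tri(a,b):
    A=np.zeros((3,3));y=np.zeros(3)
    for n,p in(("side",a),("top",b)):
        c,d=ray(n,*p);P=np.eye(3)-np.outer(d,d);A+=P;y+=P@c
    return np.linalg.solve(A,y)
E
python3 - <<'E'
from h import *
np.set_printoptions(precision=4,suppress=True)
A=lambda x,y:(205+x/3,185+y/3); B=lambda x,y:(200+x/4.8,175+y/4.8)
for k,a,b in(("bar far",(252,366),(123,355)),("bar near",(322,389),(112,470)),("pin far",(383,230),(578,388)),("pin tip",(440,245),(567,490)),("lidedge far",(243,40),(605,92)),("lid near",(375,75),(590,320))):
    print(k,tri(A(*a),B(*b)))
for k,b,z in(("bar f",(123,355),.195),("bar n",(112,470),.195),("pin f",(578,388),.137),("pin t",(567,490),.137),("rim fl",(358,357),.1),("rim fr",(695,390),.1),("rim bl",(385,158),.1),("rim br",(580,178),.1)):
    print(k,plane("top",B(*b),z))
print(plane("side",A(252,366),.195),plane("side",A(322,389),.195),plane("side",A(383,230),.137),plane("side",A(440,245),.137))
E
```

```text
bar far [0.4706 0.243  0.193 ]
bar near [0.409  0.2463 0.1956]
pin far [ 0.4657 -0.0071  0.1331]
pin tip [ 0.4082 -0.0016  0.1387]
lidedge far [ 0.5998 -0.0194  0.2919]
lid near [ 0.4773 -0.0142  0.2921]
bar f [0.4702 0.2427 0.195 ]
bar n [0.4066 0.2457 0.195 ]
pin f [ 0.4647 -0.0073  0.137 ]
pin t [ 0.4064 -0.0021  0.137 ]
rim fl [0.4863 0.122  0.1   ]
rim fr [ 0.4702 -0.075   0.1   ]
rim bl [0.6059 0.1098 0.1   ]
rim br [ 0.5956 -0.0059  0.1   ]
[0.4696 0.2448 0.195 ] [0.4118 0.2461 0.195 ] [ 0.4644 -0.0028  0.137 ] [ 0.4109 -0.0033  0.137 ]
```

step_arm:
  commands:
    - {"travel": [0.0, 0.0, -0.05], "turn": [0, 0, -8.5]}
    - {"travel": [0.03, -0.03, -0.09], "turn": [0, 0, -17]}
    - {"travel": [0.07, -0.05, -0.12], "turn": [0, 0, -25.5]}
    - {"travel": [0.11, -0.08, -0.14], "turn": [0, 0, -34]}
    - {"travel": [0.14, -0.11, -0.16], "turn": [0, 0, -42]}

```text
time: 0.6
position: [0.255, -0.5013, 0.3919]
tool_rot: [-2.779, -1.465, -0.001]
ft_force: [0.6, -0.2, -0.1]
grip_width: 0.999
grip_force: 0.0
```

```bash
cat >> h.py <<'E'
from scipy.spatial.transform import Rotation as Ro
TH=-0.082; ex=np.array([np.cos(TH),np.sin(TH),0]); ey=np.array([-np.sin(TH),np.cos(TH),0])
BAR=np.array([0.437,0.2445,0.195]); AX=BAR-0.1*ey-[0,0,.045]
def U(x,y,z): return AX*[1,1,0]+x*ex+y*ey+np.array([0,0,z])   # unit coords, z above worktop
RD=np.column_stack([-ex,ey,[0,0,-1]])
def rel(p,R=RD):
    s=ctrl.get_state();R0=Ro.from_rotvec(s["tool_rot"])
    print("t",round(s["time"],2),"pos",np.round(s["position"],4),"F",np.round(s["ft_force"],1))
    print("travel",np.round(R0.inv().apply(p-s["position"]),3),"turn",np.round(np.degrees((R0.inv()*Ro.from_matrix(R)).as_rotvec()),1))
E
python3 - <<'E'
from h import *
rel([.47,-.2,.42]); rel([.445,.244,.30])
E
```

```text
t 0.6 pos [ 0.255  -0.5013  0.3919] F [ 0.6 -0.2 -0.1]
travel [ 0.37   0.007 -0.028] turn [   0.    -0.  -119.7]
t 0.6 pos [ 0.255  -0.5013  0.3919] F [ 0.6 -0.2 -0.1]
travel [ 0.722 -0.265  0.092] turn [   0.    -0.  -119.7]
```

step_arm:
  commands:
    - {"travel": [0.045, 0, -0.01], "turn": [0, 0, -8.5]}
    - {"travel": [0.09, 0, -0.02], "turn": [0, 0, -17]}
    - {"travel": [0.135, 0, -0.03], "turn": [0, 0, -25.5]}
    - {"travel": [0.18, 0, -0.03], "turn": [0, 0, -34]}
    - {"travel": [0.225, 0, -0.03], "turn": [0, 0, -42]}

```text
time: 1.1
position: [0.3828, -0.3162, 0.4216]
tool_rot: [2.07, 2.363, -0.001]
ft_force: [0.2, -0.3, 0.2]
grip_width: 1.0
grip_force: 0.0
```

```bash
python3 -c "
from h import *
rel([.48,-.1,.42]); rel([.455,.244,.35])"
```

```text
t 1.1 pos [ 0.3828 -0.3162  0.4216] F [ 0.2 -0.3  0.2]
travel [0.202 0.125 0.001] turn [ -0.    0.  -77.7]
t 1.1 pos [ 0.3828 -0.3162  0.4216] F [ 0.2 -0.3  0.2]
travel [0.546 0.145 0.071] turn [ -0.    0.  -77.7]
```

step_arm:
  commands:
    - {"travel": [0.04, 0.025, 0], "turn": [0, 0, -8.5]}
    - {"travel": [0.08, 0.05, 0], "turn": [0, 0, -17]}
    - {"travel": [0.12, 0.075, 0], "turn": [0, 0, -25.5]}
    - {"travel": [0.16, 0.1, 0], "turn": [0, 0, -34]}
    - {"travel": [0.2, 0.12, 0], "turn": [0, 0, -42]}

```text
time: 1.6
position: [0.4763, -0.1023, 0.4211]
tool_rot: [-1.085, -2.948, 0.0]
ft_force: [0.5, -0.7, 0.7]
grip_width: 0.997
grip_force: 0.0
```

```bash
python3 -c "
from h import *
rel([.455,.244,.35])"
```

```text
t 1.6 pos [ 0.4763 -0.1023  0.4211] F [ 0.5 -0.7  0.7]
travel [0.241 0.25  0.071] turn [ -0.   -0.  -35.7]
```

step_arm:
  commands:
    - {"travel": [0.035, 0.035, 0], "turn": [0, 0, -8.5]}
    - {"travel": [0.07, 0.07, 0], "turn": [0, 0, -17]}
    - {"travel": [0.105, 0.105, 0], "turn": [0, 0, -25.5]}
    - {"travel": [0.14, 0.14, 0.02], "turn": [0, 0, -34]}
    - {"travel": [0.17, 0.18, 0.04], "turn": [0, 0, -35.7]}
  gripper: 0.5

```text
time: 2.1
position: [0.4636, 0.1383, 0.3839]
tool_rot: [0.133, 3.137, -0.002]
ft_force: [0.8, -0.9, -0.4]
grip_width: 0.636
grip_force: 0.0
```

```bash
python3 -c "
from h import *
print(AX,U(8,100e-3,.25))
rel(U(.008,.1,.26));rel(U(.008,.1,.189))"
```

```text
[0.42880919 0.14483601 0.15      ] [ 8.41011907 -0.41076509  0.25      ]
t 2.1 pos [0.4636 0.1383 0.3839] F [ 0.8 -0.9 -0.4]
travel [0.028 0.104 0.124] turn [-0.1  0.1 -0.2]
t 2.1 pos [0.4636 0.1383 0.3839] F [ 0.8 -0.9 -0.4]
travel [0.028 0.104 0.195] turn [-0.1  0.1 -0.2]
```

step_arm:
  commands:
    - {"travel": [0.014, 0.05, 0.03]}
    - {"travel": [0.028, 0.085, 0.06]}
    - {"travel": [0.028, 0.104, 0.09]}
    - {"travel": [0.028, 0.104, 0.124]}
    - {"travel": [0.028, 0.104, 0.124]}

```text
$.commands[0]: bad value
```

```bash
python3 -c "
from h import *
import cv2
rel(U(.008,.1,.189))
im=ctrl.get_image('side')[200:370,230:390];cv2.imwrite('pics/c.png',cv2.resize(im,None,fx=3,fy=3)[:,:,::-1])"
```

```text
t 2.1 pos [0.4636 0.1383 0.3839] F [ 0.8 -0.9 -0.4]
travel [0.028 0.104 0.195] turn [-0.1  0.1 -0.2]
```

View pics/c.png

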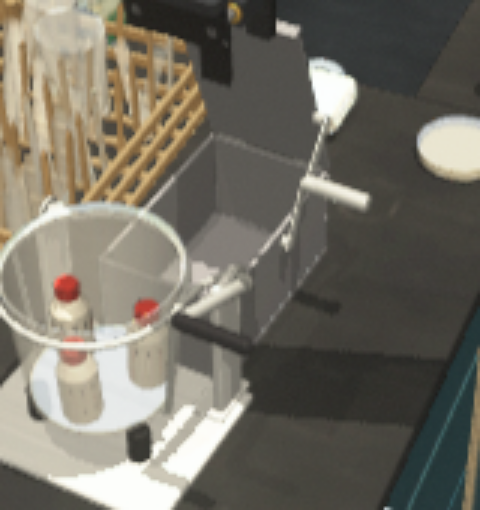

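The move was refused because it had no "turn". The picture shows the bar untouched at crop (210,332) with the gripper still high. Resending with turns.

step_arm:
  commands:
    - {"travel": [0.014, 0.05, 0.03], "turn": [0, 0, 0]}
    - {"travel": [0.028, 0.085, 0.06], "turn": [0, 0, 0]}
    - {"travel": [0.028, 0.104, 0.09], "turn": [0, 0, 0]}
    - {"travel": [0.028, 0.104, 0.124], "turn": [0, 0, 0]}
    - {"travel": [0.028, 0.104, 0.124], "turn": [0, 0, 0]}

```text
time: 2.65
position: [0.4427, 0.2412, 0.2559]
tool_rot: [-0.136, -3.131, 0.005]
ft_force: [-0.2, -1.7, 0.6]
grip_width: 0.497
grip_force: 0.0
```

```bash
python3 -c "
from h import *
import cv2
rel(U(.008,.1,.189))
im=ctrl.get_image('side')[200:370,230:390];cv2.imwrite('pics/d.png',cv2.resize(im,None,fx=3,fy=3)[:,:,::-1])"
```

```text
t 2.65 pos [0.4427 0.2412 0.2559] F [-0.2 -1.7  0.6]
travel [-0.003  0.003  0.067] turn [-0.2 -0.4 -0.3]
```

View pics/d.png

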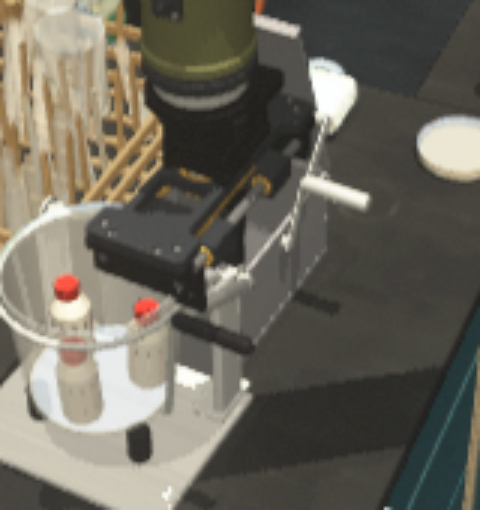

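The gripper sits above the bar, with the finger at crop (190,300) and the bar centre at (212,332). Next I descend and follow the arc.

step_arm:
  commands:
    - {"travel": [0, 0.003, 0.02], "turn": [0, 0, 0]}
    - {"travel": [0, 0.003, 0.04], "turn": [0, 0, 0]}
    - {"travel": [0, 0.003, 0.067], "turn": [0, 0, 0]}
    - {"travel": [0, 0.003, 0.067], "turn": [0, 0, 0]}

```text
time: 3.1
position: [0.4456, 0.2434, 0.1922]
tool_rot: [-0.143, -3.135, 0.002]
ft_force: [-0.9, -0.4, -0.5]
grip_width: 0.502
grip_force: 0.0
```

```bash
cat >> h.py <<'E'
def arc(ph0,phs,slack=-15):
    f=lambda p:np.array([110*np.cos(np.radians(p))+slack,-110*np.sin(np.radians(p))])
    print([(p,*np.round(f(p)-(f(ph0) if ph0 else [100,-45]),0)) for p in phs])
E
python3 -c "
from h import *
rel(U(.008,.1,.189));
arc(None,[29,34,40,46,52]);
for p in (52,82,112): arc(p,[p+6,p+12,p+18,p+24,p+30])"
```

```text
t 3.1 pos [0.4456 0.2434 0.1922] F [-0.9 -0.4 -0.5]
travel [0.001 0.    0.003] turn [-0.1 -0.2 -0.5]
[(29, np.float64(-19.0), np.float64(-8.0)), (34, np.float64(-24.0), np.float64(-17.0)), (40, np.float64(-31.0), np.float64(-26.0)), (46, np.float64(-39.0), np.float64(-34.0)), (52, np.float64(-47.0), np.float64(-42.0))]
[(58, np.float64(-9.0), np.float64(-7.0)), (64, np.float64(-20.0), np.float64(-12.0)), (70, np.float64(-30.0), np.float64(-17.0)), (76, np.float64(-41.0), np.float64(-20.0)), (82, np.float64(-52.0), np.float64(-22.0))]
[(88, np.float64(-11.0), np.float64(-1.0)), (94, np.float64(-23.0), np.float64(-1.0)), (100, np.float64(-34.0), np.float64(1.0)), (106, np.float64(-46.0), np.float64(3.0)), (112, np.float64(-57.0), np.float64(7.0))]
[(118, np.float64(-10.0), np.float64(5.0)), (124, np.float64(-20.0), np.float64(11.0)), (130, np.float64(-29.0), np.float64(18.0)), (136, np.float64(-38.0), np.float64(26.0)), (142, np.float64(-45.0), np.float64(34.0))]
```

step_arm:
  commands:
    - {"travel": [0, -0.019, -0.008], "turn": [0, 0, 0]}
    - {"travel": [0, -0.024, -0.017], "turn": [0, 0, 0]}
    - {"travel": [0, -0.031, -0.026], "turn": [0, 0, 0]}
    - {"travel": [0, -0.039, -0.034], "turn": [0, 0, 0]}
    - {"travel": [0, -0.047, -0.042], "turn": [0, 0, 0]}

```text
time: 3.6
position: [0.4423, 0.2044, 0.2396]
tool_rot: [0.133, 3.135, 0.015]
ft_force: [-2.2, 9.8, 3.5]
grip_width: 0.501
grip_force: 4.8
```

step_arm:
  commands:
    - {"travel": [0, -0.009, -0.007], "turn": [0, 0, 0]}
    - {"travel": [0, -0.02, -0.012], "turn": [0, 0, 0]}
    - {"travel": [0, -0.03, -0.017], "turn": [0, 0, 0]}
    - {"travel": [0, -0.041, -0.02], "turn": [0, 0, 0]}
    - {"travel": [0, -0.052, -0.022], "turn": [0, 0, 0]}

```text
time: 4.1
position: [0.439, 0.1494, 0.2616]
tool_rot: [0.136, 3.132, 0.007]
ft_force: [1.1, 4.4, 3.6]
grip_width: 0.499
grip_force: 2.1
```

step_arm:
  commands:
    - {"travel": [0, -0.011, -0.001], "turn": [0, 0, 0]}
    - {"travel": [0, -0.023, -0.001], "turn": [0, 0, 0]}
    - {"travel": [0, -0.034, 0.001], "turn": [0, 0, 0]}
    - {"travel": [0, -0.046, 0.003], "turn": [0, 0, 0]}
    - {"travel": [0, -0.057, 0.007], "turn": [0, 0, 0]}

```text
time: 4.6
position: [0.433, 0.0896, 0.2518]
tool_rot: [0.139, 3.135, 0.0]
ft_force: [1.7, 1.7, 1.8]
grip_width: 0.498
grip_force: 1.0
```

```bash
python3 -c "
from h import *
import cv2
rel(U(.008,-.056,.246))
im=ctrl.get_image('side')[200:370,230:390];cv2.imwrite('pics/e.png',cv2.resize(im,None,fx=3,fy=3)[:,:,::-1])"
```

```text
t 4.6 pos [0.433  0.0896 0.2518] F [1.7 1.7 1.8]
travel [ 0.001 -0.001  0.006] turn [ 0.   0.2 -0.4]
```

View pics/e.png

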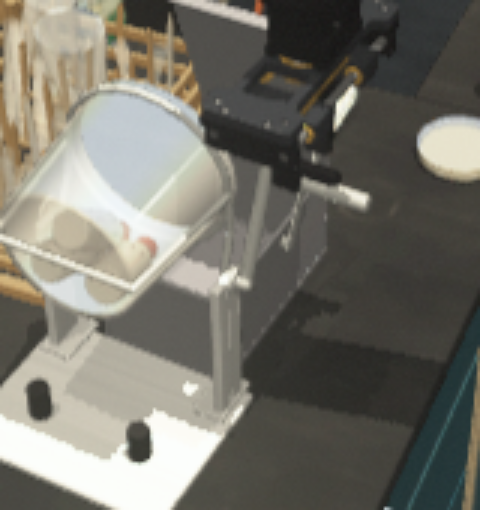

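The tub is tipped to about 1.5 rad with the bar captured and the bottles sliding to the mouth. Continuing the arc.

step_arm:
  commands:
    - {"travel": [0, -0.01, 0.008], "turn": [0, 0, 0]}
    - {"travel": [0, -0.02, 0.015], "turn": [0, 0, 0]}
    - {"travel": [0, -0.029, 0.022], "turn": [0, 0, 0]}
    - {"travel": [0, -0.038, 0.03], "turn": [0, 0, 0]}
    - {"travel": [0, -0.045, 0.038], "turn": [0, 0, 0]}

```text
time: 5.15
position: [0.4277, 0.0439, 0.211]
tool_rot: [-0.14, -3.138, 0.001]
ft_force: [0.2, -0.3, 0.1]
grip_width: 0.496
grip_force: 0.4
```

step_arm:
  commands:
    - {"travel": [0, 0, 0.007], "turn": [0, 0, 0]}
    - {"travel": [0, 0, 0.014], "turn": [0, 0, 0]}
    - {"travel": [0, 0, 0.02], "turn": [0, 0, 0]}
    - {"travel": [0, 0, 0.02], "turn": [0, 0, 0]}
    - {"travel": [0, 0, 0.02], "turn": [0, 0, 0]}

```text
time: 5.65
position: [0.4281, 0.0453, 0.1921]
tool_rot: [-0.138, -3.138, -0.0]
ft_force: [0.6, 0.2, 1.1]
grip_width: 0.497
grip_force: 0.0
```

```bash
python3 -c "
from h import *
import cv2
rel(U(.008,-.1,.189))
a=ctrl.get_image('side')[190:360,230:390];b=ctrl.get_image('top')[170:300,200:360]
a=cv2.resize(a,(395,420));b=cv2.resize(b,(400,325));c=np.zeros((420,795,3),np.uint8);c[:,:395]=a;c[:325,395:]=b
cv2.imwrite('pics/f.png',c[:,:,::-1])"
```

```text
t 5.65 pos [0.4281 0.0453 0.1921] F [0.6 0.2 1.1]
travel [-0.001 -0.001  0.003] turn [ 0.  -0.  -0.3]
```

View pics/f.png

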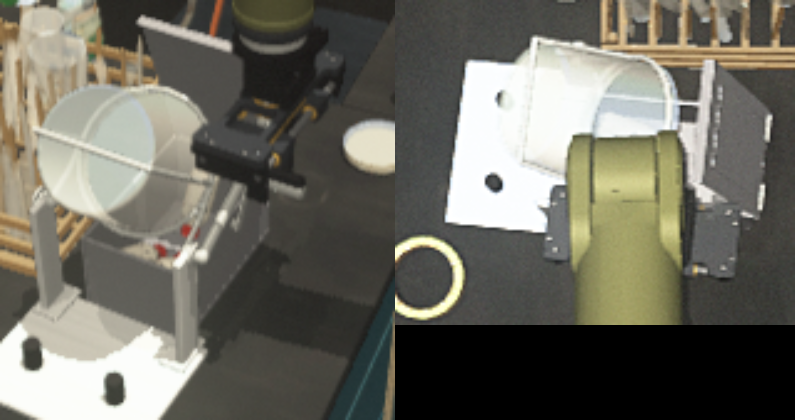

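The tub is mouth down over the bin, and red caps show inside the bin at (185,230) and (160,250). The tub looks empty, so I swing it back along the mirrored arc.

step_arm:
  commands:
    - {"travel": [0, 0.019, -0.008], "turn": [0, 0, 0]}
    - {"travel": [0, 0.024, -0.017], "turn": [0, 0, 0]}
    - {"travel": [0, 0.031, -0.026], "turn": [0, 0, 0]}
    - {"travel": [0, 0.039, -0.034], "turn": [0, 0, 0]}
    - {"travel": [0, 0.047, -0.042], "turn": [0, 0, 0]}

```text
time: 6.25
position: [0.4315, 0.0853, 0.2353]
tool_rot: [-0.146, -3.136, 0.018]
ft_force: [-4.7, -12.7, 9.9]
grip_width: 0.499
grip_force: 6.7
```

step_arm:
  commands:
    - {"travel": [0, 0.009, -0.007], "turn": [0, 0, 0]}
    - {"travel": [0, 0.02, -0.012], "turn": [0, 0, 0]}
    - {"travel": [0, 0.03, -0.017], "turn": [0, 0, 0]}
    - {"travel": [0, 0.041, -0.02], "turn": [0, 0, 0]}
    - {"travel": [0, 0.052, -0.022], "turn": [0, 0, 0]}

```text
time: 6.75
position: [0.4369, 0.1449, 0.2564]
tool_rot: [0.138, 3.138, 0.001]
ft_force: [0.4, -1.3, 0.8]
grip_width: 0.499
grip_force: 0.6
```

step_arm:
  commands:
    - {"travel": [0, 0.011, 0.001], "turn": [0, 0, 0]}
    - {"travel": [0, 0.023, 0.001], "turn": [0, 0, 0]}
    - {"travel": [0, 0.034, 0.003], "turn": [0, 0, 0]}
    - {"travel": [0, 0.046, 0.005], "turn": [0, 0, 0]}
    - {"travel": [0, 0.057, 0.009], "turn": [0, 0, 0]}

```text
time: 7.25
position: [0.4414, 0.2025, 0.247]
tool_rot: [-0.137, -3.138, -0.002]
ft_force: [0.3, -0.3, 0.4]
grip_width: 0.499
grip_force: 0.1
```

step_arm:
  commands:
    - {"travel": [0, 0.01, 0.006], "turn": [0, 0, 0]}
    - {"travel": [0, 0.02, 0.012], "turn": [0, 0, 0]}
    - {"travel": [0, 0.029, 0.019], "turn": [0, 0, 0]}
    - {"travel": [0, 0.038, 0.027], "turn": [0, 0, 0]}
    - {"travel": [0, 0.045, 0.035], "turn": [0, 0, 0]}

```text
time: 7.75
position: [0.445, 0.2474, 0.2117]
tool_rot: [-0.136, -3.137, -0.003]
ft_force: [-0.6, -0.5, 0.1]
grip_width: 0.498
grip_force: 0.0
```

```bash
python3 -c "
from h import *
rel(U(.008,.1,.192))"
```

```text
t 7.75 pos [0.445  0.2474 0.2117] F [-0.6 -0.5  0.1]
travel [-0.    -0.004  0.02 ] turn [ 0.1 -0.1 -0.3]
```

step_arm:
  commands:
    - {"travel": [0, -0.004, 0.02], "turn": [0, 0, 0]}
    - {"travel": [0, 0.01, 0.02], "turn": [0, 0, 0]}
    - {"travel": [0, 0.015, 0.02], "turn": [0, 0, 0]}
    - {"travel": [0, 0.0, 0.015], "turn": [0, 0, 0]}
    - {"travel": [0, -0.004, -0.03], "turn": [0, 0, 0]}

```text
time: 8.25
position: [0.4423, 0.2393, 0.2382]
tool_rot: [-0.137, -3.128, 0.004]
ft_force: [0.2, -0.8, 1.4]
grip_width: 0.503
grip_force: 0.0
```

step_arm:
  commands:
    - {"travel": [0.0, 0, -0.04], "turn": [0, 0, 0]}
    - {"travel": [0.0, -0.03, -0.07], "turn": [0, 0, 0]}
    - {"travel": [0.0, -0.08, -0.07], "turn": [0, 0, 0]}
    - {"travel": [-0.003, -0.13, -0.07], "turn": [0, 0, 0]}
    - {"travel": [-0.006, -0.18, -0.07], "turn": [0, 0, 0]}

```text
time: 8.75
position: [0.4355, 0.0611, 0.3132]
tool_rot: [0.136, 3.136, -0.001]
ft_force: [2.0, 0.2, 1.0]
grip_width: 0.5
grip_force: 0.0
```

```bash
python3 -c "
from h import *
import cv2
a=ctrl.get_image('side');o=cv2.imread('pics/side0.png')[:,:,::-1]
d=np.abs(a.astype(int)-o).max(2)
print('diff tub/bar region', (d[265:330,228:300]>40).mean(), (d[303:318,288:315]>60).mean())
f=[tuple(np.round(x/3.,0)) for x in ()]
rel(U(.014,-.148,.2));rel(U(.014,-.148,.131))"
```

```text
diff tub/bar region 0.15512820512820513 0.0
t 8.8 pos [0.4353 0.0508 0.3125] F [ 0.8 -7.6 -0.3]
travel [-0.001 -0.054  0.113] turn [-0.3  0.1 -1. ]
t 8.8 pos [0.4353 0.0508 0.3125] F [ 0.8 -7.6 -0.3]
travel [-0.001 -0.054  0.182] turn [-0.3  0.1 -1. ]
```

The bar is back at its original pixels, so the tub is upright. Next is the knuckle: move over it, then descend astride the pin.

step_arm:
  commands:
    - {"travel": [0, -0.03, 0.02], "turn": [0, 0, 0]}
    - {"travel": [0, -0.05, 0.05], "turn": [0, 0, 0]}
    - {"travel": [0, -0.054, 0.08], "turn": [0, 0, 0]}
    - {"travel": [0, -0.054, 0.1], "turn": [0, 0, 0]}
    - {"travel": [0, -0.054, 0.1], "turn": [0, 0, 0]}

```text
time: 9.3
position: [0.4291, 0.0089, 0.2098]
tool_rot: [-0.137, -3.134, -0.003]
ft_force: [0.1, 0.1, 0.2]
grip_width: 0.498
grip_force: 0.0
```

```bash
python3 -c "
from h import *
import cv2
rel(U(.014,-.148,.131))
a=ctrl.get_image('side')[190:360,250:390];b=ctrl.get_image('top')[170:300,240:400]
a=cv2.resize(a,(395,480));b=cv2.resize(b,(400,325));c=np.zeros((480,795,3),np.uint8);c[:,:395]=a;c[:325,395:]=b
cv2.imwrite('pics/g.png',c[:,:,::-1])"
```

```text
t 9.3 pos [0.4291 0.0089 0.2098] F [0.1 0.1 0.2]
travel [-0.003 -0.013  0.079] turn [ 0.1 -0.3 -0.3]
```

View pics/g.png

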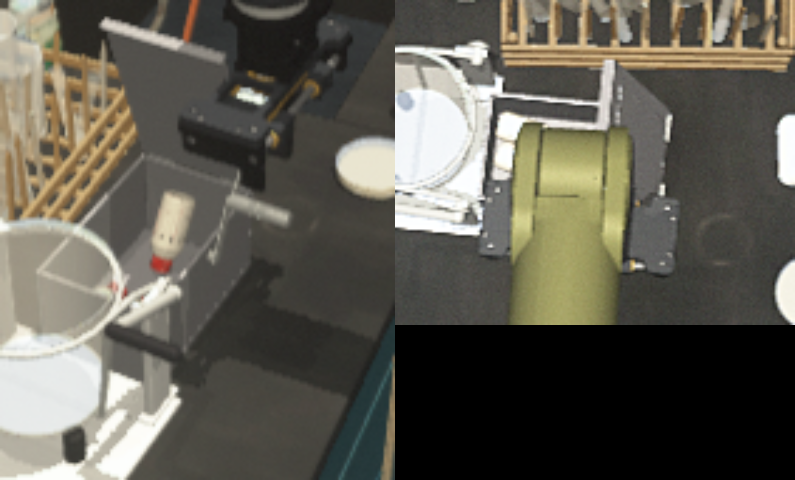

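The tub is upright and empty, and bottles lie in the bin at (170,225) and (115,290). Lowering astride the pin, then breaking it.

step_arm:
  commands:
    - {"travel": [-0.003, -0.013, 0.01], "turn": [0, 0, 0]}
    - {"travel": [-0.003, -0.013, 0.035], "turn": [0, 0, 0]}
    - {"travel": [-0.003, -0.013, 0.06], "turn": [0, 0, 0]}
    - {"travel": [-0.003, -0.013, 0.079], "turn": [0, 0, 0]}
    - {"travel": [-0.003, -0.013, 0.079], "turn": [0, 0, 0]}

```text
time: 9.9
position: [0.4314, -0.0059, 0.1314]
tool_rot: [-0.139, -3.135, -0.001]
ft_force: [-0.5, 0.6, -0.5]
grip_width: 0.506
grip_force: 0.0
```

step_arm:
  commands:
    - {"travel": [0, -0.012, 0.002], "turn": [0, 0, 0]}
    - {"travel": [0, -0.018, 0.004], "turn": [0, 0, 0]}
    - {"travel": [0, -0.023, 0.008], "turn": [0, 0, 0]}
    - {"travel": [0, -0.028, 0.012], "turn": [0, 0, 0]}
    - {"travel": [0, -0.032, 0.016], "turn": [0, 0, 0]}

```text
time: 10.4
position: [0.4309, -0.0355, 0.1173]
tool_rot: [0.138, 3.136, 0.005]
ft_force: [2.8, 10.4, -2.5]
grip_width: 0.504
grip_force: 5.1
```

step_arm:
  commands:
    - {"travel": [0, -0.003, 0.003], "turn": [0, 0, 0]}
    - {"travel": [0, -0.006, 0.006], "turn": [0, 0, 0]}
    - {"travel": [0, -0.008, 0.008], "turn": [0, 0, 0]}
    - {"travel": [0, -0.008, 0.008], "turn": [0, 0, 0]}

```text
time: 10.8
position: [0.43, -0.0405, 0.1088]
tool_rot: [0.136, 3.137, 0.011]
ft_force: [2.6, 14.1, -6.6]
grip_width: 0.502
grip_force: 8.0
```

```bash
python3 -c "
from h import *
import cv2
rel(U(.014,-.187,.107))
for n in ('side','top'): cv2.imwrite('pics/h_%s.png'%n,ctrl.get_image(n)[:,:,::-1])"
```

```text
t 10.8 pos [ 0.43   -0.0405  0.1088] F [ 2.6 14.1 -6.6]
travel [ 0.002 -0.002  0.002] turn [ 0.4  0.1 -0.3]
```

step_arm:
  commands:
    - {"travel": [0, -0.003, 0.004], "turn": [0, 0, 0]}
    - {"travel": [0, -0.006, 0.008], "turn": [0, 0, 0]}
    - {"travel": [0, -0.008, 0.011], "turn": [0, 0, 0]}
    - {"travel": [0, -0.008, 0.011], "turn": [0, 0, 0]}

```text
time: 11.3
position: [0.4297, -0.0419, 0.0992]
tool_rot: [0.124, 3.139, 0.02]
ft_force: [-3.7, 30.9, 9.4]
grip_width: 0.504
grip_force: 14.8
```

```bash
python3 -c "
from h import *
import cv2
rel(U(.014,-.187,.107))
a=ctrl.get_image('side')[185:315,270:370];b=ctrl.get_image('top')[170:300,240:370]
cv2.imwrite('pics/i_top.png',b[:,:,::-1])
a=cv2.resize(a,(440,572),interpolation=cv2.INTER_CUBIC);b=cv2.resize(b,(350,350),interpolation=cv2.INTER_CUBIC);c=np.zeros((572,790,3),np.uint8);c[:,:440]=a;c[:350,440:]=b
cv2.imwrite('pics/i.png',c[:,:,::-1])"
```

```text
t 11.3 pos [ 0.4297 -0.0419  0.0992] F [-3.7 30.9  9.4]
travel [ 0.002 -0.001 -0.008] turn [ 0.7 -0.   0.2]
```

View pics/i.png

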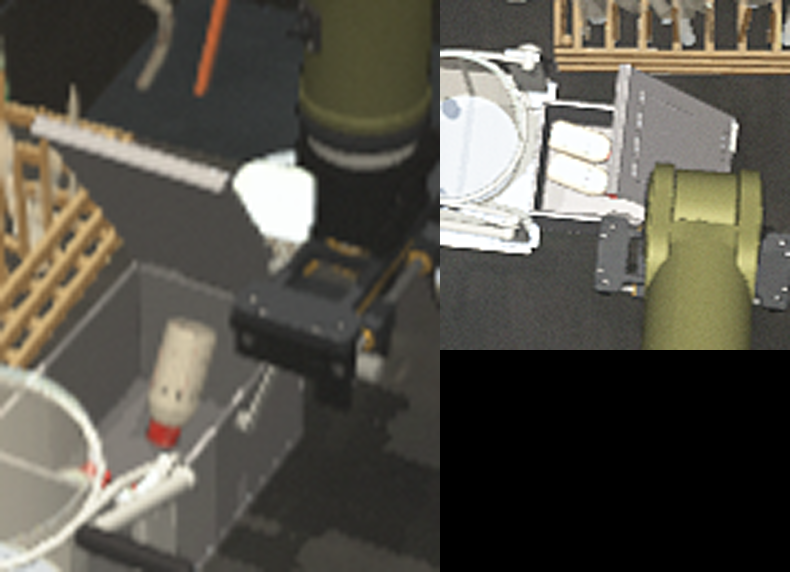

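The lid edge has come down: side (278,213)-(321,226), top ≈(309,194). All bottles lie flat in the bin. Measuring the lid angle.

```bash
python3 -c "
from h import *
far=tri((270+38/4.4,185+122/4.4),(240+(628-440)/2.692,170+65/2.692));print(far)
p0=np.array([.5998,-.0194,.2919])
h=p0-.056*ey;h[2]=.1
for p in (p0,far):
  d=p-h; print('unit',d@ey,d[2],np.degrees(np.arctan2(d[2],d@ey)))
print('hinge unit y',(h-AX)@ey,'x',(p0-AX)@ex)
rel(U(.014,-.187,.107))"
```

```text
[0.60299453 0.02129302 0.27259877]
unit 0.055999999999999994 0.1919 73.73177003048329
unit 0.0968179453526417 0.17259877218657357 60.71009126607404
hinge unit y -0.20567862065697304 x 0.18386853016987809
t 11.4 pos [ 0.4297 -0.0419  0.0992] F [-3.8 30.5  9.7]
travel [ 0.002 -0.001 -0.008] turn [ 0.7 -0.   0.2]
```

The lid has lowered by about 13°, so the stay is broken. Releasing the pin and rising.

step_arm:
  commands:
    - {"travel": [0, 0.012, 0], "turn": [0, 0, 0]}
    - {"travel": [0, 0.014, -0.03], "turn": [0, 0, 0]}
    - {"travel": [0, 0.014, -0.08], "turn": [0, 0, 0]}
    - {"travel": [0, 0.014, -0.13], "turn": [0, 0, 0]}
    - {"travel": [0, 0.014, -0.18], "turn": [0, 0, 0]}
  gripper: 0.5

```text
time: 11.9
position: [0.4293, -0.0404, 0.2805]
tool_rot: [0.14, 3.137, -0.004]
ft_force: [1.4, -0.6, -0.1]
grip_width: 0.496
grip_force: 0.0
```

step_arm:
  commands:
    - {"travel": [0, 0, -0.05], "turn": [0, 0, 0]}
    - {"travel": [0, -0.01, -0.09], "turn": [0, 0, 0]}
    - {"travel": [-0.01, -0.02, -0.11], "turn": [0, 0, 8.5]}
    - {"travel": [-0.03, -0.03, -0.11], "turn": [0, 0, 17]}
    - {"travel": [-0.05, -0.03, -0.11], "turn": [0, 0, 25.5]}
  gripper: 0

```text
time: 12.4
position: [0.4774, -0.0771, 0.3895]
tool_rot: [0.844, 3.022, -0.005]
ft_force: [0.2, 0.7, 0.3]
grip_width: 0.132
grip_force: 0.0
```

```bash
cat >> h.py <<'E'
RL=np.column_stack([ey,ex,[0,0,-1]])
E
python3 -c "
from h import *
rel(U(.09,-.2,.36),RL);rel(U(.09,-.2,.244),RL)"
```

```text
t 12.4 pos [ 0.4774 -0.0771  0.3895] F [0.2 0.7 0.3]
travel [-0.013  0.026  0.03 ] turn [ 0.   0.3 63.5]
t 12.4 pos [ 0.4774 -0.0771  0.3895] F [0.2 0.7 0.3]
travel [-0.013  0.026  0.146] turn [ 0.   0.3 63.5]
```

step_arm:
  commands:
    - {"travel": [-0.013, 0.026, 0.02], "turn": [0, 0, 8.5]}
    - {"travel": [-0.013, 0.026, 0.02], "turn": [0, 0, 17]}
    - {"travel": [-0.013, 0.026, 0.02], "turn": [0, 0, 25.5]}
    - {"travel": [-0.013, 0.026, 0.02], "turn": [0, 0, 34]}
    - {"travel": [-0.013, 0.026, 0.02], "turn": [0, 0, 42.5]}

```text
time: 12.9
position: [0.5012, -0.0593, 0.3683]
tool_rot: [1.879, 2.516, -0.002]
ft_force: [-0.2, -0.2, -0.3]
grip_width: 0.004
grip_force: 0.0
```

step_arm:
  commands:
    - {"travel": [0, 0, 0.0], "turn": [0, 0, 8.5]}
    - {"travel": [0, 0, 0.01], "turn": [0, 0, 17]}
    - {"travel": [0, 0, 0.02], "turn": [0, 0, 21]}
    - {"travel": [0, 0, 0.03], "turn": [0, 0, 21]}
    - {"travel": [0, 0, 0.03], "turn": [0, 0, 21]}

```text
time: 13.4
position: [0.5005, -0.0587, 0.3369]
tool_rot: [-2.298, -2.141, 0.003]
ft_force: [-0.4, -0.7, 1.2]
grip_width: 0.007
grip_force: 0.0
```

```bash
cat >> h.py <<'E'
def lidp(a,r=.14):
    a=np.radians(a); return np.array([-.206+r*np.cos(a)-.006*np.sin(a)-.0095,.1+r*np.sin(a)+.006*np.cos(a)+.014])
def larc(a0,As,r=.14):
    print([(a,*np.round(1000*(lidp(a,r)-lidp(a0,r))*[1,-1])) for a in As])
E
python3 -c "
from h import *
rel(U(.09,-.2,.244),RL);rel(U(.09,lidp(66)[0],lidp(66)[1]),RL)
larc(66,[63,60,57,54,51]);larc(51,[47,43,39,35,31]);larc(31,[27,23,19,15,12]);larc(12,[9,6,3,1,-1])"
```

```text
t 13.4 pos [ 0.5005 -0.0587  0.3369] F [-0.4 -0.7  1.2]
travel [-0.003  0.002  0.093] turn [-0.1  0.   0.7]
t 13.4 pos [ 0.5005 -0.0587  0.3369] F [-0.4 -0.7  1.2]
travel [0.033 0.002 0.093] turn [-0.1  0.   0.7]
[(63, np.float64(7.0), np.float64(3.0)), (60, np.float64(13.0), np.float64(6.0)), (57, np.float64(20.0), np.float64(10.0)), (54, np.float64(26.0), np.float64(14.0)), (51, np.float64(32.0), np.float64(18.0))]
[(47, np.float64(8.0), np.float64(6.0)), (43, np.float64(15.0), np.float64(13.0)), (39, np.float64(22.0), np.float64(20.0)), (35, np.float64(28.0), np.float64(27.0)), (31, np.float64(33.0), np.float64(35.0))]
[(27, np.float64(5.0), np.float64(8.0)), (23, np.float64(10.0), np.float64(17.0)), (19, np.float64(14.0), np.float64(26.0)), (15, np.float64(17.0), np.float64(35.0)), (12, np.float64(19.0), np.float64(42.0))]
[(9, np.float64(2.0), np.float64(7.0)), (6, np.float64(3.0), np.float64(14.0)), (3, np.float64(4.0), np.float64(22.0)), (1, np.float64(4.0), np.float64(27.0)), (-1, np.float64(4.0), np.float64(31.0))]
```

step_arm:
  commands:
    - {"travel": [-0.003, 0, 0.04], "turn": [0, 0, 0]}
    - {"travel": [-0.003, 0, 0.08], "turn": [0, 0, 0]}
    - {"travel": [0.01, 0, 0.093], "turn": [0, 0, 0]}
    - {"travel": [0.025, 0, 0.093], "turn": [0, 0, 0]}
    - {"travel": [0.033, 0, 0.093], "turn": [0, 0, 0]}

```text
time: 13.9
position: [0.5036, -0.024, 0.2451]
tool_rot: [-2.297, -2.144, 0.0]
ft_force: [-0.1, -0.2, -0.2]
grip_width: 0.005
grip_force: 0.0
```

step_arm:
  commands:
    - {"travel": [0.007, 0, 0.003], "turn": [0, 0, 0]}
    - {"travel": [0.013, 0, 0.006], "turn": [0, 0, 0]}
    - {"travel": [0.02, 0, 0.01], "turn": [0, 0, 0]}
    - {"travel": [0.026, 0, 0.014], "turn": [0, 0, 0]}
    - {"travel": [0.032, 0, 0.018], "turn": [0, 0, 0]}

```text
time: 14.4
position: [0.5062, 0.007, 0.2269]
tool_rot: [2.299, 2.14, 0.0]
ft_force: [0.6, -1.4, 1.0]
grip_width: 0.006
grip_force: 0.7
```

step_arm:
  commands:
    - {"travel": [0.008, 0, 0.006], "turn": [0, 0, 0]}
    - {"travel": [0.015, 0, 0.013], "turn": [0, 0, 0]}
    - {"travel": [0.022, 0, 0.02], "turn": [0, 0, 0]}
    - {"travel": [0.028, 0, 0.027], "turn": [0, 0, 0]}
    - {"travel": [0.033, 0, 0.035], "turn": [0, 0, 0]}

```text
time: 14.9
position: [0.5079, 0.0409, 0.1913]
tool_rot: [-2.298, -2.141, 0.0]
ft_force: [0.2, -1.4, 0.9]
grip_width: 0.002
grip_force: 0.5
```

```bash
python3 -c "
from h import *
p=lidp(31);rel(U(.09,*p),RL)"
```

```text
t 14.9 pos [0.5079 0.0409 0.1913] F [ 0.2 -1.4  0.9]
travel [-0.001  0.003  0.   ] turn [-0.  -0.   0.7]
```

Contact is light, at 1 to 2 N. Continuing to shut.

step_arm:
  commands:
    - {"travel": [0.005, 0, 0.008], "turn": [0, 0, 0]}
    - {"travel": [0.01, 0, 0.017], "turn": [0, 0, 0]}
    - {"travel": [0.014, 0, 0.026], "turn": [0, 0, 0]}
    - {"travel": [0.017, 0, 0.035], "turn": [0, 0, 0]}
    - {"travel": [0.019, 0, 0.042], "turn": [0, 0, 0]}

```text
time: 15.4
position: [0.5094, 0.0595, 0.1492]
tool_rot: [-2.298, -2.141, -0.0]
ft_force: [0.1, 0.0, 1.6]
grip_width: 0.006
grip_force: 0.4
```

step_arm:
  commands:
    - {"travel": [0.002, 0, 0.006], "turn": [0, 0, 0]}
    - {"travel": [0.003, 0, 0.012], "turn": [0, 0, 0]}
    - {"travel": [0.004, 0, 0.018], "turn": [0, 0, 0]}
    - {"travel": [0.004, 0, 0.023], "turn": [0, 0, 0]}
    - {"travel": [0.004, 0, 0.026], "turn": [0, 0, 0]}

```text
time: 15.9
position: [0.5097, 0.063, 0.1236]
tool_rot: [-2.299, -2.141, 0.0]
ft_force: [-0.5, 0.6, 0.1]
grip_width: 0.006
grip_force: 0.2
```

```bash
python3 -c "
from h import *
p=lidp(0);rel(U(.09,*p),RL)"
```

```text
t 15.9 pos [0.5097 0.063  0.1236] F [-0.5  0.6  0.1]
travel [-0.001  0.003  0.004] turn [-0.  -0.   0.6]
```

step_arm:
  commands:
    - {"travel": [0, 0, 0.002], "turn": [0, 0, 0]}
    - {"travel": [0, 0, 0.004], "turn": [0, 0, 0]}
    - {"travel": [0, 0, 0.006], "turn": [0, 0, 0]}
    - {"travel": [0, 0, 0.006], "turn": [0, 0, 0]}

```text
time: 16.3
position: [0.5098, 0.063, 0.1203]
tool_rot: [2.299, 2.14, -0.003]
ft_force: [-8.0, -1.4, 18.1]
grip_width: 0.002
grip_force: 9.0
```

step_arm:
  commands:
    - {"travel": [0, 0, -0.02], "turn": [0, 0, 0]}
    - {"travel": [0, 0, -0.06], "turn": [0, 0, 0]}
    - {"travel": [0, 0, -0.11], "turn": [0, 0, 0]}
    - {"travel": [0, 0, -0.16], "turn": [0, 0, 0]}
    - {"travel": [0, 0, -0.2], "turn": [0, 0, 0]}

```text
time: 16.8
position: [0.5102, 0.0631, 0.3212]
tool_rot: [2.297, 2.139, 0.002]
ft_force: [1.0, -0.6, -0.1]
grip_width: 0.003
grip_force: 0.0
```

step_arm:
  commands:
    - {"travel": [-0.04, 0, 0], "turn": [0, 0, 0]}
    - {"travel": [-0.09, 0, 0], "turn": [0, 0, 0]}
    - {"travel": [-0.14, 0, 0], "turn": [0, 0, 0]}
    - {"travel": [-0.19, 0, 0], "turn": [0, 0, 0]}
    - {"travel": [-0.22, 0, 0], "turn": [0, 0, 0]}

```text
time: 17.3
position: [0.493, -0.1617, 0.318]
tool_rot: [2.304, 2.134, -0.003]
ft_force: [0.0, -0.7, -0.3]
grip_width: 0.006
grip_force: 0.0
```

```bash
python3 -c "
from h import *
import cv2
a=ctrl.get_image('side');o=cv2.imread('pics/side0.png')[:,:,::-1]
d=np.abs(a.astype(int)-o).max(2)
print('bar diff',(d[303:318,288:315]>60).mean())
print(ctrl.get_state()['time'],ctrl.get_state()['position'])
# lid grey where bin opening was: predicted lid corner pixels when shut
m=ctrl.camera_model('side');R=np.array(m['R']);t=m['t']
P=[U(x,y,z) for z in (.106,.135) for x,y in((.061,-.2),(.186,-.2),(.186,-.003),(.061,-.003))]
uv=[]
for p in P:
  c=R@p+t; uv.append((m['fx']*c[0]/c[2]+m['cx'],m['fy']*c[1]/c[2]+m['cy']))
print(np.round(uv))
g=cv2.cvtColor(a,cv2.COLOR_RGB2GRAY)
q=np.array(uv[:4]);mk=np.zeros(g.shape,np.uint8);cv2.fillPoly(mk,[q.astype(np.int32)],1);mk=cv2.erode(mk,np.ones((7,7)))
print('lid area grey mean/std',g[mk>0].mean(),g[mk>0].std())
far=np.array(uv[2]);near=np.array(uv[3])
for s in (.3,.6):   # free-edge profile: grey along vertical
  u,v=(far*(1-s)+near*s).astype(int);print(u,v,g[v-18:v+12,u])
"
```

```text
bar diff 0.0
17.35 [ 0.49220794 -0.16657501  0.31743859]
[[337. 257.]
 [298. 244.]
 [260. 286.]
 [302. 302.]
 [337. 249.]
 [298. 236.]
 [259. 278.]
 [302. 293.]]
lid area grey mean/std 199.95394321766562 12.49008787705621
272 290 [183 175 194 201 200 201 201 201 201 201 200 201 201 201 201 197 194 183
 163 151 149 148 150 151 152 150 149 151 151 151]
285 295 [235 193 156 170 183 183 183 183 186 178 175 181 179 176 177 176 171 160
 143 133 130 131 155 169 157 147 156 222 240 210]
```

The lid's free edge lies at the predicted shut pixels, the lid area is uniform, and the bar is unmoved. Handing in.

```bash
python3 -c "
from bench import ctrl
print(ctrl.close_job())"
```

```text
the job is handed in; nothing more can be done
None
```

I handed the job in at about 17 s of the 72 s limit: the bottles were tipped into the bin, the tub was swung back upright, the stay was broken, and the lid was lowered gently until the camera showed it shut; no verdict came back.

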